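# Pack the short foot of a loaded kitchen riser

## Task

One foot of the stainless riser hangs clear of the counter: first stack the two loose tea tins squarely on the tin that already stands on the riser and let go of them, so that the riser carries its full load. Then pick up the orange levelling wedge by its heel, lay it flat on the counter at the riser's open right-hand end and slide it straight in, thin end first, under the middle of the short foot until it drags snugly, without lifting or shoving the riser and without disturbing the jars, crockery and tools around. Finish still gripping the wedge at that depth, pushed home and unmoving, so that it can be marked for trimming.

Things in the scene. Friction and masses are not known exactly. Their poses are not given: they have to be found in the camera images.
- riser: Loose stainless riser, 2.5 kg: deck 240 (x) by 300 mm (y), top 80 mm up, four 25 mm square legs at x +-95.5, y +-125.5 mm on rubber-soled levelling feet. Origin on the counter under the deck's middle; x away from the robot, y to its left. The foot at +x, -y is short. Its right-hand (-y) end has no lower rail; the counter before it is free. Over about 12 N of upward push on that foot lifts it.
- short_foot: The riser's short foot, far right, which has lost its rubber sole: a bare dark plate 45 x 45 x 4 mm on a threaded stem with a brass nut; it does not shift. Origin: centre of the plate's underside; axes as the riser's. The plate's outer (-y) edge is 22.5 mm from the origin, 2 mm inside the deck's right edge. The underside hangs 4 to 7 mm above the counter, differently each time.
- tin_base: Closed green tea tin with a brass-coloured lid, 100 mm (x) by 64 mm (y) by 55 mm high, standing on the deck near the riser's near left corner. Origin: centre of its underside. The column grows on it.
- tin_b: Loose closed tea tin like tin_base (100 x 64 x 55 mm, 0.2 to 0.4 kg), upright on the counter. Origin: centre of its underside; x along its 100 mm side. Either loose tin may go on first.
- tin_c: Loose closed tea tin, the same as tin_b.
- wedge: Orange wedge lying flat, 150 x 30 mm, 60 g. Its grip is the heel, a block 32 long, 30 wide, 26 mm high. Origin: underside of the heel's middle; x along the wedge to the thin end. The top slopes 1 in 12 from 11 mm thick at x = 16 mm to 2 mm at x = 124 mm, then a 2 mm lip. Once it fills the gap, each further mm adds about 2 N of drag; 3 to 9 N is snug; over 10 N the riser may lift and shift.
- wedge_nose (a point): Middle of the thin end's edge on the wedge's underside, 134 mm from the wedge's origin.
- jar: Bystander: amber glass jar with a black cap, 56 mm across, 75 mm high, upright on the counter. Origin: centre of its underside.
- spice_jar: Bystander: small clear jar with a red cap, 38 mm across, 70 mm high, standing on the riser's far left corner. Origin: centre of its underside.
- soy_bottle: Bystander: amber bottle with a red cap, 66 mm across, 200 mm high, at the back of the counter. Origin: centre of its underside.
- bowl: Bystander: blue bowl, 120 mm across, 55 mm high, at the back of the counter. Origin: centre of its underside.
- tea_cup: Bystander: white cup, 72 mm across, 75 mm high, on the left. Origin: centre of its underside.
- turner: Bystander: wooden-handled turner, 280 mm long, lying flat at the back right. Origin: under its middle.
Mind the look-alikes: they are no part of the job. Several things look just like the wedge: the one meant starts farthest from the robot's base.

How it is judged (in metres and radians):
On the way, in this order (a step that is already met when the one before it is completed fails the run):
1. both loose tins stand squarely on the base tin and are let go (x of tin_b in the frame of tin_base between -0.01 and 0.01 m and y of tin_b in the frame of tin_base between -0.01 and 0.01 m and angle between the x axis of each of tin_b, tin_c and the x axis of tin_base, either way round below 0.12 rad and x of tin_c in the frame of tin_base between -0.01 and 0.01 m and y of tin_c in the frame of tin_base between -0.01 and 0.01 m and ((z of tin_b in the frame of tin_base between 0.05 and 0.06 m and z of tin_c in the frame of tin_base between 0.104 and 0.116 m) or (z of tin_c in the frame of tin_base between 0.05 and 0.06 m and z of tin_b in the frame of tin_base between 0.104 and 0.116 m)) and contact force between each of tin_base, tin_b, tin_c and the arm below 0.1 N and contact force between each of tin_base, tin_b, tin_c and the fingers below 0.1 N and x of tin_base in the frame of riser between -0.08 and -0.02 m and y of tin_base in the frame of riser between 0.04 and 0.1 m and z of tin_base in the frame of riser between 0.076 and 0.084 m and linear speed of each of tin_b, tin_c below 0.02 m/s), for 0.2 s.
2. the held wedge drags snugly under the short foot (contact force between wedge and short_foot above 1 N and height (world z) of each of wedge, wedge_nose below 0.003 m and contact force between wedge and the fingers above 3 N and x of wedge_nose in the frame of riser between 0.0815 and 0.1095 m and y of wedge_nose in the frame of riser above -0.133 m and y of wedge in the frame of riser below -0.15 m and angle between the x axis of wedge and the y axis of riser, either way round below 0.14 rad and angle between wedge's own z axis and vertical below 0.05 rad and horizontal distance between the grasp point and wedge below 0.03 m), for 0.2 s.
At the end, for the whole second after the job is handed in: Wedge flat, heel gripped over 3 N, in line within 8 deg, nose 15 mm or more under the foot and within 14 mm of its middle, pinched over 1 N, still, heel outside. Riser tilt under 0.5 deg, moved under 10 mm (foot 12), arm clear of it. Three tins in one free column on it, within 10 mm and 7 deg (all of step 2 and angle between riser's own z axis and vertical below 0.009 rad and distance of riser from where it was at the start of the episode below 0.01 m and distance of short_foot from where it was at the start of the episode below 0.012 m and contact force between riser and the arm below 0.3 N and contact force between riser and the fingers below 0.3 N and linear speed of wedge below 0.01 m/s and x of tin_b in the frame of tin_base between -0.01 and 0.01 m and y of tin_b in the frame of tin_base between -0.01 and 0.01 m and angle between the x axis of each of tin_b, tin_c and the x axis of tin_base, either way round below 0.12 rad and x of tin_c in the frame of tin_base between -0.01 and 0.01 m and y of tin_c in the frame of tin_base between -0.01 and 0.01 m and ((z of tin_b in the frame of tin_base between 0.05 and 0.06 m and z of tin_c in the frame of tin_base between 0.104 and 0.116 m) or (z of tin_c in the frame of tin_base between 0.05 and 0.06 m and z of tin_b in the frame of tin_base between 0.104 and 0.116 m)) and contact force between each of tin_base, tin_b, tin_c and the arm below 0.1 N and contact force between each of tin_base, tin_b, tin_c and the fingers below 0.1 N and x of tin_base in the frame of riser between -0.08 and -0.02 m and y of tin_base in the frame of riser between 0.04 and 0.1 m and z of tin_base in the frame of riser between 0.076 and 0.084 m); the arm keeps its last pose, push and grip.
It fails at once if the riser was jacked up or tipped (angle between riser's own z axis and vertical above 0.03 rad).
It fails at once if the riser was shoved along (distance of riser from where it was at the start of the episode above 0.03 m).
It fails at once if a bystander was knocked or moved over 30 mm (distance of any of jar, spice_jar, soy_bottle, bowl, tea_cup, turner from where it was at the start of the episode above 0.03 m).
It also fails if it takes over 72 s, if anything falls off the work surface, if the arm or the gripper's body presses on something with over 40 N, if the wrist force passes 120 N, or if a joint passes its speed limit or range.

## Robot

A 6-joint arm with a two-finger parallel gripper is mounted at the origin on the work surface. World frame = base frame: x ahead of the robot, y to its left, z up, the work surface at z = 0. Lengths are in m, angles in degrees, forces in N, time in s.
With the tool pointing down it reaches from about 0.3 to 0.875 m from the base axis. Payload 6.4 kg.
Tool frame: the origin (TCP) lies at the very end of the fingers, on their centre line; the grasp point (between the pads) lies 19 mm behind it (env.grasp_offset is the distance from the TCP to the grasp point, in m); z points along the fingers, y is the line along which they close (so a half turn about z gives the same grasp; the last joint's range is limited). The gripper opens to 88 mm and grips with 3 to 60 N. Pads are 18 mm wide; open, the fingers measure 123 mm over their backs; the gripper's body (75 mm by 187 mm) begins 45 mm behind the grasp point.
Start: joints at [63.065, 10.359, 92.074, -0, 77.567, -11.82], TCP at [0.15, 0.555, 0.239] pointing down, gripper open.
Joint ranges: [-171.53, 171.53], [-51.25, 118.39], [17.06, 147.69], [-65.23, 245.23], [0, 150.52], [-178.68, 178.68]. Speed limits (degrees/s): [147.25, 147.25, 172.46, 180, 180, 180].

## Interface

Orientations are given as [roll, pitch, yaw] about the fixed x, y, z axes, in that order (R = Rz(yaw) Ry(pitch) Rx(roll)).
In Python, from workcell import env gives the robot as it stands.
- The arm moves only by the tool servo_tool, never from a script. Its argument "series" is a list that holds one entry, the list of rows, each a list of 7 numbers: the shift along the tool's x, y, z in units of 25 cm (1.0 is 25 cm), then the turn, a rotation vector about the tool's x, y, z in units of 30 degrees (1.0 is 30 degrees), then the opening, from -1 (shut) to 1 (fully open), so that 0 is half open. A call has 1 to 8 rows; each row shifts and turns the commanded pose from where the row before left it, along the tool's axes as they then stand; what a row does not reach is not made up. A row lasts 1/8 s, in which the tool goes at most 62.5 mm and 10.7 degrees, less where a joint would pass 70% of its speed; a pose out of reach is approached as far as the arm can. A call with a number of a shift or a turn outside -1 to 1 is refused whole. A call with a gripper value outside its range is refused whole. The fingers move at their own pace and stop on an object; "newtons" is the grip in N (left out, the last holds). Time passes only in rows, so rows that do not move let the fingers close. It gives the time, the measured TCP pose, the force, the opening and the grip force at its end, in the units of the state.
- env.observe(): the state, without advancing time (a new reading comes with each control period).
- env.read_camera(name): name is "scene" or "top" or "wrist"; returns a dict with "color" (384x512x3 uint8, red, green, blue), "depth" (384x512 float32, m along the optical axis (not along the pixel's ray), 0 where there is no reading), "vertical_fov" (degrees; the focal length in pixels is half the picture's height over the tangent of half this angle, whatever the lens; pixels are square), "cx", "cy" (the principal point, pixels), "rvec" (rotation vector, rad) and "tvec" (3), from world to camera coordinates, as OpenCV has them. Camera axes: x right, y down, z forward; pixel columns grow to the right and rows downward; lengths in m; the calibration is good to about 2 mm. A picture is of the moment at which its call begins.
- env.close_job(): hands the job in; it is judged then, once.
Trained networks look in the newest picture that a camera, given by its name, has taken for a name from the list of things; names that differ only in an ending like _2 or _b are one class to them, and where a whole thing is asked for, a point or a joint stands for the part that bears it (a point fixed in the world has none). Each returns a list of dicts, best first, with "score" (0 to 1); they miss things now and then, are a little off and sometimes report something else, mostly with a low value. They report only what shows in the picture. A call takes as long as a camera call. They do not tell look-alikes from the thing itself.
- env.look_for(thing, camera): "point" ([column, row] in pixels, amid what is visible of it).
The state is a dict: "time_s": time; "joints": joint angles; "qd": joint speeds; "joint_torque": joint torques, N m; "position": TCP position; "orientation": TCP orientation; "force": force on the tool from outside, world axes, zero at the start; "ft_torque": the same for the moment, N m; "grip_width": opening from 0.0 (shut) to 1.0 (fully open); "finger_force": force on a finger pad.
Only numpy, scipy, OpenCV 4.12 (cv2) and the standard library are available. Lean on these libraries where they do the work, as an engineer would, in place of code of your own. Each camera call takes 0.05 s, during which the arm holds its last target. There are 200 camera calls.

## Working session

There is one attempt and no reset: what is moved stays moved. The work goes in short steps, Python scripts to look and compute and a tool call to move; the robot and the scene stay as the last step left them, time stands still between calls to the robot, and variables do not carry over. Pictures are saved under pics/ and viewed, at most 10 in all, crops included, and the job is handed in when it is done.

Besides the shell and the picture viewer there is one more tool, called after "Emit:" as name(argument=value, ...), one argument or row to a line, values as JSON. servo_tool: Moves the arm, as the interface text tells. Its arguments: {"type":"object","properties":{"series":{"type":"array","items":{"type":"array","items":{"type":"array","items":{"type":"number","minimum":-1,"maximum":1}}}},"newtons":{"type":"number"}},"required":["series"]}

```bash
mkdir -p pics; ls; cat > h.py <<'E'
import numpy as np, cv2
from workcell import env
from scipy.spatial.transform import Rotation as R
def cam(n):
    c=env.read_camera(n); H=c["color"].shape[0]
    f=H/2/np.tan(np.radians(c["vertical_fov"])/2)
    Rm=cv2.Rodrigues(np.array(c["rvec"],float))[0]; t=np.array(c["tvec"],float).ravel()
    d=c["depth"]; v,u=np.mgrid[:d.shape[0],:d.shape[1]]
    P=np.stack([(u-c["cx"])/f*d,(v-c["cy"])/f*d,d],-1)
    W=(P-t)@Rm   # R^T (P-t)
    W[d==0]=np.nan
    return c["color"],W
def save(n,img,s=1):
    if s!=1: img=cv2.resize(img,None,fx=s,fy=s,interpolation=cv2.INTER_CUBIC)
    cv2.imwrite("pics/"+n,img[...,::-1])
E
python3 - <<'E'
from h import *
a,Wa=cam("top"); b,Wb=cam("scene")
np.savez("a.npz",a=a,Wa=Wa,b=b,Wb=Wb)
save("top0.png",a,1.5); save("scene0.png",b,1.5)
for n,W in(("top",Wa),("scene",Wb)):
  for t in ["riser","short_foot","tin_b","wedge","jar","spice_jar","soy_bottle","bowl","tea_cup","turner"]:
    for r in env.look_for(t,n)[:6]:
        p=r["point"]; w=W[int(p[1]),int(p[0])]
        print(n,t,np.round(r["score"],2),np.round(p),np.round(w,3))
print(env.observe())
E
```

```text
pics
top riser 0.7 [218. 208.] [0.513 0.18  0.081]
top tin_b 0.81 [390. 198.] [ 0.54  -0.413  0.052]
top tin_b 0.61 [288. 225.] [ 0.455 -0.06   0.053]
top wedge 0.56 [319. 268.] [ 0.309 -0.167  0.006]
top jar 0.84 [348. 225.] [ 0.449 -0.261  0.076]
top jar 0.59 [218. 207.] [0.513 0.18  0.081]
top spice_jar 0.45 [182. 187.] [0.573 0.288 0.148]
top spice_jar 0.25 [192. 223.] [0.454 0.261 0.126]
top soy_bottle 0.57 [206. 143.] [0.722 0.212 0.135]
top bowl 0.65 [265. 126.] [0.827 0.01  0.01 ]
top turner 0.74 [318. 146.] [ 0.749 -0.179  0.004]
top turner 0.34 [218. 205.] [0.521 0.181 0.074]
scene riser 0.81 [301. 201.] [0.556 0.217 0.078]
scene riser 0.56 [323. 204.] [0.596 0.304 0.124]
scene short_foot 0.4 [247. 208.] [0.602 0.058 0.008]
scene short_foot 0.24 [206. 154.] [ 0.465 -0.252  0.04 ]
scene tin_b 0.9 [244. 169.] [ 0.481 -0.053  0.051]
scene tin_b 0.79 [159. 154.] [ 0.585 -0.376  0.049]
scene wedge 0.51 [188. 181.] [ 0.606 -0.203  0.009]
scene wedge 0.5 [254. 156.] [ 0.347 -0.119  0.025]
scene jar 0.64 [206. 152.] [ 0.462 -0.254  0.046]
scene spice_jar 0.89 [324. 205.] [0.596 0.3
[... 358 characters left out ...]
 [0.591 0.307 0.123]
{'time_s': 1.1, 'joints': array([ 6.30647862e+01,  1.03577260e+01,  9.20728229e+01, -7.27857960e-04,
        7.75655384e+01, -1.18224380e+01]), 'qd': array([ 0.02718509, -0.08400841,  0.01578497,  0.06866873, -0.00131765,
       -0.0398295 ]), 'joint_torque': array([-2.42456617e-04, -4.33844733e+01, -3.42175591e+01,  7.02599832e-02,
        3.10923590e-02, -2.56926597e-05]), 'position': array([0.14993983, 0.55514345, 0.23874036]), 'orientation': array([1.79996316e+02, 1.49735590e-03, 1.64887381e+02]), 'force': array([-0.67201198, -0.05553776, -0.10524304]), 'ft_torque': array([-0.00221878,  0.03119481,  0.00726123]), 'finger_force': 0.0, 'grip_width': 1.0017694949118179}
```

View images.

View pics/top0.png

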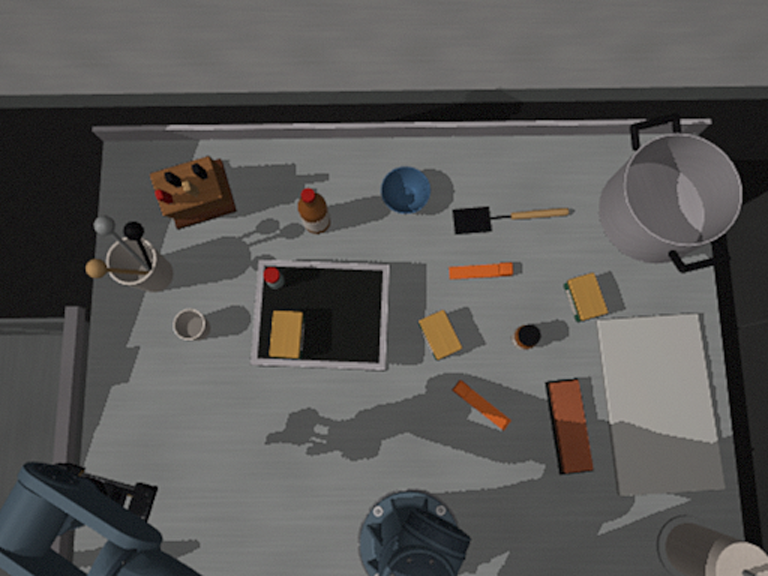

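View pics/scene0.png

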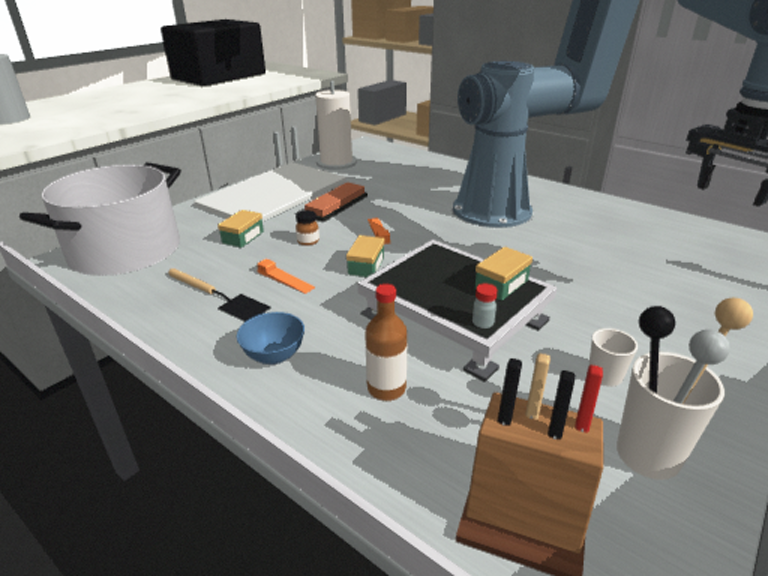

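Top view: orange wedges at (480,271) and (480,405) in the enlarged picture. The first (raw px 320,181; heel at its right end) is the farthest from the base, so it is the one meant. The scene also shows tins at (440,335) and (586,297), and the base tin on the riser at (286,334).

```bash
cat >> h.py <<'E'
def rect(W,m):
    p=W[m]; p=p[~np.isnan(p).any(1)]
    n,l,s,c=cv2.connectedComponentsWithStats(m.astype(np.uint8))
    out=[]
    for i in range(1,n):
        if s[i,4]<60: continue
        q=W[(l==i)&~np.isnan(W[...,0])]
        (cx,cy),(w,h),a=cv2.minAreaRect(q[:,:2].astype(np.float32)*1000)
        if w<h: w,h,a=h,w,a+90
        out.append((c[i].round(),np.round([cx,cy,w,h],1),round((a+90)%180-90,1),np.round(np.median(q[:,2]),4),len(q),q[:,:2].mean(0).round(4)))
    return out
E
python3 - <<'E'
from h import *
d=np.load("a.npz"); a,W=d["a"],d["Wa"]
hsv=cv2.cvtColor(a,cv2.COLOR_RGB2HSV)
z=W[...,2]; hue,s,v=[hsv[...,i].astype(int) for i in range(3)]
for n,m in (("tin",(hue>14)&(hue<28)&(s>110)&(v>120)),("tinz",(hue>14)&(hue<28)&(s>110)&(((z>.045)&(z<.062))|((z>.125)&(z<.143)))),("orange",(hue>4)&(hue<14)&(s>190)),("deck",(np.abs(z-.08)<.012)&(W[...,1]>-.02)&(W[...,1]<.4)&(W[...,0]>.3)&(W[...,0]<.7)),
 ("jar",(z>.06)&(z<.085)&(W[...,1]<-.2)&(W[...,1]>-.32)&(W[...,0]<.55)&(W[...,0]>.35)),("spice",(z>.1)&(W[...,0]>.54)&(W[...,0]<.66)&(W[...,1]<.4)&(W[...,1]>.2))):
    print(n); [print("  ",*r) for r in rect(W,m)]
p=a[165:196,290:350]; q=a[190:250,270:410]
save("wedge0.png",a[150:290,270:410],4)
E
```

```text
tin
   [360. 142.] [ 754.9 -332.1  135.4   16.6] -86.5 0.0182 139 [ 0.7541 -0.3326]
   [ 61. 179.] [577.3 631.5  28.2  22.3] 24.1 0.2614 62 [0.5769 0.6311]
   [391. 197.] [ 548.2 -430.6  105.2   87.3] 15.2 0.0543 519 [ 0.5426 -0.4221]
   [190. 222.] [459.9 262.4 109.1  63.6] -2.4 0.1344 584 [0.4553 0.2627]
   [293. 223.] [460.9 -81.9  99.2  71.7] 23.3 0.0541 525 [ 0.4586 -0.0784]
tinz
   [391. 198.] [ 541.3 -420.6   99.5   66. ] 13.8 0.0543 520 [ 0.5411 -0.4199]
   [190. 223.] [455.1 263.3 100.7  64.1] -3.8 0.1343 609 [0.4539 0.2627]
   [293. 223.] [458.4 -77.5  98.9  64.3] 24.2 0.0541 517 [ 0.4575 -0.0779]
orange
   [321. 180.] [ 615.6 -184.2  145.9   30.2] -88.8 0.0082 307 [ 0.6152 -0.1858]
   [320. 269.] [ 300.  -172.4  147.2   28.4] 52.0 0.0077 331 [ 0.2999 -0.1713]
deck
   [217. 209.] [506.  194.3 301.  241.1] 86.8 0.0794 5416 [0.5063 0.1816]
jar
   [352. 224.] [ 450.5 -275.3   47.8   44.7] 87.9 0.0744 175 [ 0.4502 -0.2751]
spice
   [181. 185.] [580.8 294.8  35.3  34.6] 70.2 0.147 134 [0.579  0.2922]
```

View pics/wedge0.png

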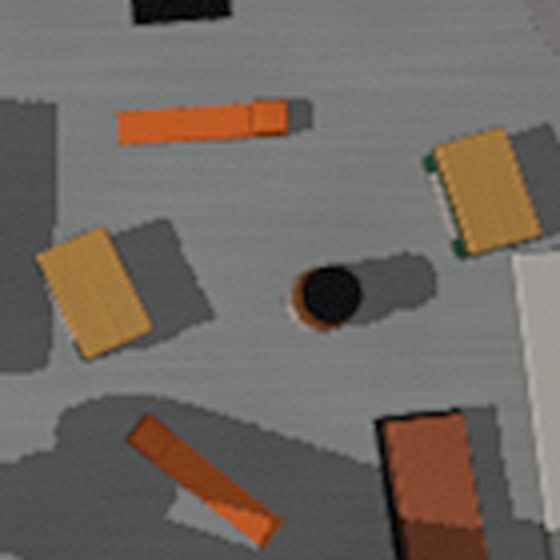

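The crop confirms it: the far wedge is at crop (200,122) with its heel at (268,118). The look-alike at (205,480) is left alone. Now planning the approach to the near tin.

```bash
cat >> h.py <<'E'
def plan(wps,cur=None):
    """wps: (x,y,z,yaw,n). prints rows in tool units"""
    o=env.observe(); p=np.array(o["position"]) if cur is None else np.array(cur[:3]); 
    Rc=R.from_euler("xyz",o["orientation"],degrees=True) if cur is None else R.from_euler("xyz",[180,0,cur[3]],degrees=True)
    for x,y,z,yaw,n in wps:
        Rt=R.from_euler("xyz",[180,0,yaw],degrees=True)
        dr=(Rc.inv()*Rt).as_rotvec(degrees=True)/n; d=(np.array([x,y,z])-p)/n
        rows=[]
        for k in range(n):
            t=Rc.inv().apply(d)/.25
            rows.append([round(float(q),3)+0. for q in [*t,*(dr/30)]]); Rc=Rc*R.from_rotvec(dr,degrees=True)
        p=np.array([x,y,z]); print("->",x,y,z,yaw); [print("  ",r) for r in rows]
E
python3 - <<'E'
from h import *
plan([(.458,-.0775,.15,204.2,16),(.458,-.0775,.016,204.2,5)])
E
```

```text
-> 0.458 -0.0775 0.15 204.2
   [-0.116, -0.133, 0.022, 0.0, 0.0, -0.082]
   [-0.11, -0.137, 0.022, 0.0, 0.0, -0.082]
   [-0.104, -0.142, 0.022, 0.0, 0.0, -0.082]
   [-0.098, -0.146, 0.022, 0.0, 0.0, -0.082]
   [-0.091, -0.15, 0.022, 0.0, 0.0, -0.082]
   [-0.085, -0.154, 0.022, 0.0, 0.0, -0.082]
   [-0.078, -0.158, 0.022, 0.0, 0.0, -0.082]
   [-0.071, -0.161, 0.022, 0.0, 0.0, -0.082]
   [-0.064, -0.164, 0.022, 0.0, 0.0, -0.082]
   [-0.057, -0.166, 0.022, 0.0, 0.0, -0.082]
   [-0.05, -0.169, 0.022, 0.0, 0.0, -0.082]
   [-0.043, -0.171, 0.022, 0.0, 0.0, -0.082]
   [-0.035, -0.172, 0.022, 0.0, 0.0, -0.082]
   [-0.028, -0.174, 0.022, 0.0, 0.0, -0.082]
   [-0.02, -0.175, 0.022, 0.0, 0.0, -0.082]
   [-0.013, -0.175, 0.022, 0.0, 0.0, -0.082]
-> 0.458 -0.0775 0.016 204.2
   [0.0, 0.0, 0.107, 0.0, 0.0, 0.0]
   [0.0, 0.0, 0.107, 0.0, 0.0, 0.0]
   [0.0, 0.0, 0.107, 0.0, 0.0, 0.0]
   [0.0, 0.0, 0.107, 0.0, 0.0, 0.0]
   [0.0, 0.0, 0.107, 0.0, 0.0, 0.0]
```

Emit:
servo_tool(
  series=[
    [[-0.116,-0.133,0.022,0,0,-0.082,1],[-0.11,-0.137,0.022,0,0,-0.082,1],[-0.104,-0.142,0.022,0,0,-0.082,1],[-0.098,-0.146,0.022,0,0,-0.082,1],[-0.091,-0.15,0.022,0,0,-0.082,1],[-0.085,-0.154,0.022,0,0,-0.082,1],[-0.078,-0.158,0.022,0,0,-0.082,1],[-0.071,-0.161,0.022,0,0,-0.082,1]],
  ],
  newtons=25,
)

```text
time_s: 2.1
position: [0.3048, 0.2377, 0.1949]
orientation: [180.0, 0.1, -175.3]
force: [0.6, 0.5, 0.7]
grip_width: 1.004
finger_force: 0.0
```

Emit:
servo_tool(
  series=[
    [[-0.064,-0.164,0.022,0,0,-0.082,1],[-0.057,-0.166,0.022,0,0,-0.082,1],[-0.05,-0.169,0.022,0,0,-0.082,1],[-0.043,-0.171,0.022,0,0,-0.082,1],[-0.035,-0.172,0.022,0,0,-0.082,1],[-0.028,-0.174,0.022,0,0,-0.082,1],[-0.02,-0.175,0.022,0,0,-0.082,1],[-0.013,-0.175,0.022,0,0,-0.082,1]],
  ],
)

```text
time_s: 3.1
position: [0.4589, -0.079, 0.1507]
orientation: [-180.0, 0.0, -155.7]
force: [0.8, 0.6, 0.1]
grip_width: 1.0
finger_force: 0.0
```

Emit:
servo_tool(
  series=[
    [[0,0,0,0,0,0,1],[0,0,0,0,0,0,1]],
  ],
)

```text
time_s: 3.35
position: [0.4578, -0.077, 0.1505]
orientation: [179.9, -0.0, -155.8]
force: [-0.1, -0.1, -0.3]
grip_width: 1.0
finger_force: 0.0
```

Emit:
servo_tool(
  series=[
    [[0,0,0.12,0,0,0,1],[0,0,0.16,0,0,0,1],[0,0,0.15,0,0,0,1],[0,0,0.1,0,0,0,1],[0,0,0,0,0,0,1],[0,0,0,0,0,0,-1],[0,0,0,0,0,0,-1],[0,0,0,0,0,0,-1]],
  ],
  newtons=25,
)

```text
time_s: 4.35
position: [0.4592, -0.0777, 0.0194]
orientation: [-179.9, 0.1, -155.7]
force: [-1.3, 1.1, 5.0]
grip_width: 0.724
finger_force: 25.0
```

Emit:
servo_tool(
  series=[
    [[0,0,0,0,0,0,-1],[0,0,0,0,0,0,-1]],
  ],
)

```text
time_s: 4.6
position: [0.4592, -0.0777, 0.0194]
orientation: [-179.9, 0.1, -155.8]
force: [-1.6, 1.6, 7.6]
grip_width: 0.721
finger_force: 25.0
```

```bash
python3 - <<'E'
from h import *
# lift straight, go over base tin
plan([(.458,-.0775,.236,204.2,5),(.4551,.2633,.236,176.2,9)])
E
```

```text
-> 0.458 -0.0775 0.236 204.2
   [0.001, 0.0, -0.173, -0.001, 0.001, 0.0]
   [0.001, 0.0, -0.173, -0.001, 0.001, 0.0]
   [0.001, 0.0, -0.173, -0.001, 0.001, 0.0]
   [0.001, 0.0, -0.173, -0.001, 0.001, 0.0]
   [0.001, 0.001, -0.173, -0.001, 0.001, 0.0]
-> 0.4551 0.2633 0.236 176.2
   [-0.061, 0.139, 0.0, 0.0, 0.0, 0.104]
   [-0.053, 0.142, 0.0, 0.0, 0.0, 0.104]
   [-0.046, 0.144, 0.0, 0.0, 0.0, 0.104]
   [-0.038, 0.147, 0.0, 0.0, 0.0, 0.104]
   [-0.03, 0.149, 0.0, 0.0, 0.0, 0.104]
   [-0.021, 0.15, 0.0, 0.0, 0.0, 0.104]
   [-0.013, 0.151, 0.0, 0.0, 0.0, 0.104]
   [-0.005, 0.151, 0.0, 0.0, 0.0, 0.104]
   [0.003, 0.151, 0.0, 0.0, 0.0, 0.104]
```

Emit:
servo_tool(
  series=[
    [[0,0,-0.1,0,0,0,-1],[0,0,-0.19,0,0,0,-1],[0,0,-0.19,0,0,0,-1],[0,0,-0.19,0,0,0,-1],[0,0,-0.19,0,0,0,-1],[-0.061,0.139,0,0,0,0.104,-1],[-0.053,0.142,0,0,0,0.104,-1],[-0.046,0.144,0,0,0,0.104,-1]],
  ],
)

```text
time_s: 5.6
position: [0.4568, 0.0372, 0.2333]
orientation: [180.0, 0.0, -165.3]
force: [1.4, -0.6, -1.8]
grip_width: 0.725
finger_force: 25.0
```

Emit:
servo_tool(
  series=[
    [[-0.038,0.147,0,0,0,0.104,-1],[-0.03,0.149,0,0,0,0.104,-1],[-0.021,0.15,0,0,0,0.104,-1],[-0.013,0.151,0,0,0,0.104,-1],[-0.005,0.151,0,0,0,0.104,-1],[0.003,0.151,0,0,0,0.104,-1],[0,0,0,0,0,0,-1],[0,0,0,0,0,0,-1]],
  ],
)

```text
time_s: 6.6
position: [0.4549, 0.2629, 0.2329]
orientation: [-180.0, -0.0, 176.2]
force: [0.3, -0.1, -2.1]
grip_width: 0.722
finger_force: 25.0
```

```bash
python3 - <<'E'
from h import *
plan([(.4551,.2633,.170,176.2,1),(.4551,.2633,.1555,176.2,1)])
a,W=cam("top"); 
hsv=cv2.cvtColor(a,cv2.COLOR_RGB2HSV); z=W[...,2]; hue,s=hsv[...,0],hsv[...,1]
c,Wb=cam("scene"); save("held.png",c[120:300,230:430],3)
E
```

```text
-> 0.4551 0.2633 0.17 176.2
   [-0.001, 0.002, 0.251, -0.002, -0.001, 0.001]
-> 0.4551 0.2633 0.1555 176.2
   [0.0, 0.0, 0.058, 0.0, 0.0, 0.0]
```

View pics/held.png

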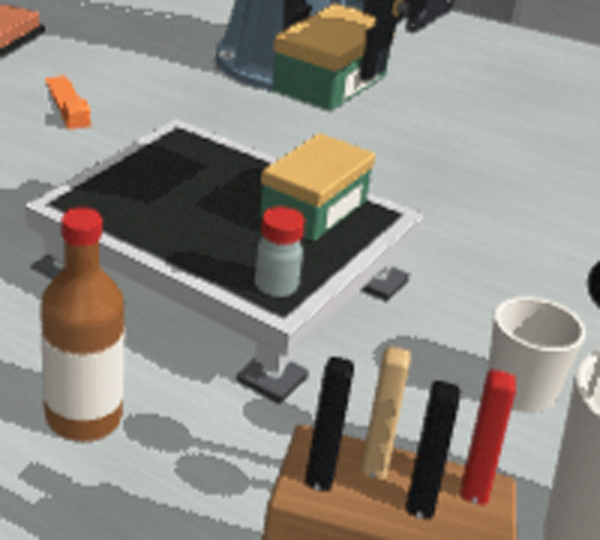

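The picture shows the held tin (crop 325,60) in line above the base tin (320,190). Now lowering it.

Emit:
servo_tool(
  series=[
    [[0,0,0.12,0,0,0,-1],[0,0,0.12,0,0,0,-1],[0,0,0.04,0,0,0,-1],[0,0,0.015,0,0,0,-1],[0,0,0.01,0,0,0,-1],[0,0,0,0,0,0,-1]],
  ],
)

```text
time_s: 7.45
position: [0.4559, 0.2635, 0.1578]
orientation: [180.0, 0.1, 176.2]
force: [0.6, -0.5, -1.9]
grip_width: 0.724
finger_force: 25.0
```

Emit:
servo_tool(
  series=[
    [[0,0,0.006,0,0,0,-1],[0,0,0.006,0,0,0,-1],[0,0,0,0,0,0,-1]],
  ],
)

```text
time_s: 7.82
position: [0.4556, 0.2635, 0.1545]
orientation: [180.0, 0.0, 176.2]
force: [-1.5, 0.1, 1.4]
grip_width: 0.721
finger_force: 25.0
```

Emit:
servo_tool(
  series=[
    [[0,0,0,0,0,0,1],[0,0,0,0,0,0,1],[0,0,0,0,0,0,1],[0,0,-0.1,0,0,0,1],[0,0,-0.2,0,0,0,1],[0,0,-0.08,0,0,0,1],[0,0,0,0,0,0,1]],
  ],
)

```text
time_s: 8.7
position: [0.4564, 0.2637, 0.2507]
orientation: [179.9, 0.2, 176.2]
force: [0.0, -0.4, -0.4]
grip_width: 0.998
finger_force: 0.0
```

```bash
python3 - <<'E'
from h import *
a,W=cam("top"); z=W[...,2]
hsv=cv2.cvtColor(a,cv2.COLOR_RGB2HSV); hue,s=hsv[...,0],hsv[...,1]
m=(hue>14)&(hue<28)&(s>110)&(((z>.045)&(z<.062))|((z>.125)&(z<.143))|((z>.18)&(z<.2)))
[print(*r) for r in rect(W,m)]
plan([(.5413,-.4206,.14,193.8,14)])
E
```

```text
[391. 197.] [ 541.7 -420.9   98.1   66.5] 15.6 0.0548 520 [ 0.5412 -0.4197]
[181. 231.] [425.5 280.6  39.1  35.7] 2.0 0.1895 125 [0.4234 0.2821]
-> 0.5413 -0.4206 0.14 193.8
   [-0.038, -0.193, 0.031, 0.0, 0.0, -0.042]
   [-0.033, -0.194, 0.031, 0.0, 0.0, -0.042]
   [-0.029, -0.195, 0.031, 0.0, 0.0, -0.042]
   [-0.025, -0.195, 0.031, 0.0, 0.0, -0.042]
   [-0.02, -0.196, 0.031, 0.0, 0.0, -0.042]
   [-0.016, -0.196, 0.031, 0.0, 0.0, -0.042]
   [-0.012, -0.197, 0.031, 0.0, 0.0, -0.042]
   [-0.007, -0.197, 0.031, 0.0, 0.0, -0.042]
   [-0.003, -0.197, 0.031, 0.0, 0.0, -0.042]
   [0.001, -0.197, 0.031, 0.0, 0.0, -0.042]
   [0.006, -0.197, 0.031, 0.0, 0.0, -0.042]
   [0.01, -0.197, 0.031, 0.0, 0.0, -0.042]
   [0.014, -0.196, 0.031, 0.0, 0.0, -0.042]
   [0.018, -0.196, 0.031, 0.0, 0.0, -0.042]
```

Emit:
servo_tool(
  series=[
    [[-0.038,-0.193,0.01,0,0,-0.042,1],[-0.033,-0.194,0.01,0,0,-0.042,1],[-0.029,-0.195,0.02,0,0,-0.042,1],[-0.025,-0.195,0.03,0,0,-0.042,1],[-0.02,-0.196,0.03,0,0,-0.042,1],[-0.016,-0.196,0.03,0,0,-0.042,1],[-0.012,-0.197,0.03,0,0,-0.042,1],[-0.007,-0.197,0.03,0,0,-0.042,1]],
  ],
)

```text
time_s: 9.75
position: [0.5033, -0.1286, 0.1992]
orientation: [179.9, -0.1, -173.7]
force: [0.6, 0.8, 0.0]
grip_width: 1.003
finger_force: 0.0
```

Emit:
servo_tool(
  series=[
    [[-0.003,-0.197,0.03,0,0,-0.042,1],[0.001,-0.197,0.04,0,0,-0.042,1],[0.006,-0.197,0.04,0,0,-0.042,1],[0.01,-0.197,0.04,0,0,-0.042,1],[0.014,-0.196,0.04,0,0,-0.042,1],[0.018,-0.196,0.05,0,0,-0.06,1],[0,0,0,0,0,0,1],[0,0,0,0,0,0,1]],
  ],
)

```text
time_s: 10.75
position: [0.5403, -0.4193, 0.1394]
orientation: [179.8, -0.1, -165.7]
force: [-0.5, -0.7, -0.2]
grip_width: 1.003
finger_force: 0.0
```

```bash
python3 - <<'E'
from h import *
plan([(.5413,-.4206,.018,194.5,4)])
a,W=cam("top"); z=W[...,2]
hsv=cv2.cvtColor(a,cv2.COLOR_RGB2HSV); hue,s=hsv[...,0],hsv[...,1]
m=(hue>14)&(hue<28)&(s>110)&((z>.18)&(z<.2))
[print(*r) for r in rect(W,m)]
m=(np.abs(z-.08)<.012)&(W[...,1]>-.02)&(W[...,1]<.4)&(W[...,0]>.3)&(W[...,0]<.7)
[print(*r) for r in rect(W,m)]
E
```

```text
-> 0.5413 -0.4206 0.018 194.5
   [-0.001, -0.002, 0.121, 0.002, -0.001, -0.002]
   [-0.001, -0.002, 0.121, 0.002, -0.001, -0.002]
   [-0.001, -0.002, 0.121, 0.002, -0.001, -0.002]
   [-0.001, -0.002, 0.121, 0.002, -0.001, -0.002]
[187. 221.] [455.1 263.8 100.7  64.4] -3.9 0.1892 665 [0.454  0.2633]
[218. 209.] [506.2 194.1 300.7 241.8] 86.8 0.0793 5230 [0.5075 0.1785]
```

Emit:
servo_tool(
  series=[
    [[-0.001,-0.002,0.121,0,0,0,1],[-0.001,-0.002,0.161,0,0,0,1],[-0.001,-0.002,0.121,0,0,0,1],[-0.001,-0.002,0.081,0,0,0,1],[0,0,0,0,0,0,1],[0,0,0,0,0,0,-1],[0,0,0,0,0,0,-1],[0,0,0,0,0,0,-1]],
  ],
)

```text
time_s: 11.8
position: [0.5432, -0.4227, 0.022]
orientation: [-179.9, 0.1, -165.7]
force: [-0.5, 1.0, 4.4]
grip_width: 0.724
finger_force: 25.0
```

Emit:
servo_tool(
  series=[
    [[0,0,0,0,0,0,-1],[0,0,0,0,0,0,-1]],
  ],
)

```text
time_s: 12.05
position: [0.5433, -0.4227, 0.022]
orientation: [-179.9, 0.1, -165.7]
force: [-0.8, 1.4, 6.2]
grip_width: 0.725
finger_force: 25.0
```

```bash
python3 - <<'E'
from h import *
plan([(.5413,-.4206,.13,194.5,3),(.4551,.2636,.28,176.2,14)])
E
```

```text
-> 0.5413 -0.4206 0.13 194.5
   [0.002, 0.003, -0.144, -0.001, 0.001, -0.002]
   [0.002, 0.003, -0.144, -0.001, 0.001, -0.002]
   [0.002, 0.003, -0.144, -0.001, 0.001, -0.002]
-> 0.4551 0.2636 0.28 176.2
   [-0.025, 0.195, -0.043, 0.0, 0.0, 0.044]
   [-0.021, 0.196, -0.043, 0.0, 0.0, 0.044]
   [-0.016, 0.196, -0.043, 0.0, 0.0, 0.044]
   [-0.012, 0.197, -0.043, 0.0, 0.0, 0.044]
   [-0.007, 0.197, -0.043, 0.0, 0.0, 0.044]
   [-0.003, 0.197, -0.043, 0.0, 0.0, 0.044]
   [0.002, 0.197, -0.043, 0.0, 0.0, 0.044]
   [0.006, 0.197, -0.043, 0.0, 0.0, 0.044]
   [0.011, 0.197, -0.043, 0.0, 0.0, 0.044]
   [0.015, 0.196, -0.043, 0.0, 0.0, 0.044]
   [0.02, 0.196, -0.043, 0.0, 0.0, 0.044]
   [0.024, 0.196, -0.043, 0.0, 0.0, 0.044]
   [0.029, 0.195, -0.043, 0.0, 0.0, 0.044]
   [0.033, 0.194, -0.043, 0.0, 0.0, 0.044]
```

Emit:
servo_tool(
  series=[
    [[0,0,-0.1,0,0,0,-1],[0,0,-0.17,0,0,0,-1],[0,0,-0.17,0,0,0,-1],[-0.025,0.195,-0.06,0,0,0.044,-1],[-0.021,0.196,-0.06,0,0,0.044,-1],[-0.016,0.196,-0.06,0,0,0.044,-1],[-0.012,0.197,-0.06,0,0,0.044,-1],[-0.007,0.197,-0.06,0,0,0.044,-1]],
  ],
)

```text
time_s: 13.05
position: [0.5118, -0.1761, 0.2053]
orientation: [180.0, -0.0, -172.3]
force: [0.8, 0.4, -4.3]
grip_width: 0.727
finger_force: 25.0
```

Emit:
servo_tool(
  series=[
    [[-0.003,0.197,-0.06,0,0,0.044,-1],[0.002,0.197,-0.06,0,0,0.044,-1],[0.006,0.197,-0.06,0,0,0.044,-1],[0.011,0.197,-0.04,0,0,0.044,-1],[0.015,0.196,-0.04,0,0,0.044,-1],[0.02,0.196,-0.04,0,0,0.044,-1],[0.024,0.196,0,0,0,0.044,-1],[0.029,0.195,0,0,0,0.044,-1]],
  ],
)

```text
time_s: 14.05
position: [0.4645, 0.2148, 0.2801]
orientation: [-180.0, -0.0, 177.1]
force: [1.2, 0.1, -3.7]
grip_width: 0.719
finger_force: 25.0
```

Emit:
servo_tool(
  series=[
    [[0.033,0.194,0,0,0,0.044,-1],[0,0,0,0,0,0,-1],[0,0,0,0,0,0,-1],[0,0,0,0,0,0,-1]],
  ],
)

```text
time_s: 14.55
position: [0.4595, 0.2612, 0.2802]
orientation: [-180.0, -0.0, 175.8]
force: [0.2, -0.5, -2.8]
grip_width: 0.725
finger_force: 25.0
```

```bash
python3 - <<'E'
from h import *
plan([(.4565,.2636,.2125,176.2,4)])
E
```

```text
-> 0.4565 0.2636 0.2125 176.2
   [0.003, 0.002, 0.068, 0.0, 0.0, -0.003]
   [0.003, 0.002, 0.068, 0.0, 0.0, -0.003]
   [0.003, 0.002, 0.068, 0.0, 0.0, -0.003]
   [0.003, 0.002, 0.068, 0.0, 0.0, -0.003]
```

Emit:
servo_tool(
  series=[
    [[0.003,0.003,0.1,0,0,-0.006,-1],[0.004,0.003,0.1,0,0,-0.006,-1],[0.005,0.003,0.04,0,0,0,-1],[0,0,0.018,0,0,0,-1],[0,0,0.008,0,0,0,-1],[0,0,0.004,0,0,0,-1],[0,0,0,0,0,0,-1]],
  ],
)

```text
time_s: 15.42
position: [0.4569, 0.2648, 0.2135]
orientation: [180.0, 0.1, 176.2]
force: [-0.1, 0.8, -3.9]
grip_width: 0.727
finger_force: 25.0
```

Emit:
servo_tool(
  series=[
    [[0,0,0.004,0,0,0,-1],[0,0,0.003,0,0,0,-1],[0,0,0,0,0,0,-1]],
  ],
)

```text
time_s: 15.8
position: [0.4567, 0.2649, 0.2119]
orientation: [180.0, 0.0, 176.2]
force: [-1.9, 0.8, 2.6]
grip_width: 0.723
finger_force: 24.9
```

Emit:
servo_tool(
  series=[
    [[0,0,0,0,0,0,1],[0,0,0,0,0,0,1],[0,0,0,0,0,0,1],[0,0,-0.1,0,0,0,1],[0,0,-0.2,0,0,0,1],[0,0,-0.05,0,0,0,1],[0,0,0,0,0,0,1]],
  ],
)

```text
time_s: 16.68
position: [0.457, 0.2649, 0.2993]
orientation: [180.0, 0.1, 176.2]
force: [0.4, -0.1, -0.3]
grip_width: 0.998
finger_force: 0.0
```

```bash
python3 - <<'E'
from h import *
d=np.load("a.npz")
def wed(a,W):
    hsv=cv2.cvtColor(a,cv2.COLOR_RGB2HSV); z=W[...,2]
    m=(hsv[...,0]>4)&(hsv[...,0]<14)&(hsv[...,1]>180)&(W[...,0]>.5)&(W[...,1]<0)
    [print("all",*r) for r in rect(W,m)]
    [print("heel",*r) for r in rect(W,m&(z>.018))]
    q=W[m&(z<.016)]; 
    vx,vy,x0,y0=cv2.fitLine(q[:,:2].astype(np.float32),cv2.DIST_L2,0,1e-4,1e-4).ravel(); print("blade line",vx,vy,x0,y0,np.degrees(np.arctan2(vy,vx)), q[:,1].max())
wed(d["a"],d["Wa"])
wed(d["b"],d["Wb"])
a,W=cam("top"); wed(a,W)
plan([(.61,-.2425,.16,91.2,11)])
E
```

```text
all [321. 180.] [ 616.6 -186.9  151.    31.5] -89.1 0.0083 323 [ 0.6152 -0.1861]
heel [337. 179.] [ 616.7 -241.    32.3   30.2] -88.8 0.0251 74 [ 0.6154 -0.241 ]
blade line 0.49201524 -0.8705866 0.6278109 -0.18588996 -60.52687 -0.11152490704529643
blade line 0.011007758 0.99993944 0.6270475 -0.21078715 89.369286 -0.13702113138879352
all [321. 180.] [ 615.9 -187.1  151.2   30.4] -89.5 0.0084 315 [ 0.6154 -0.1862]
heel [336. 179.] [ 616.4 -240.6   32.9   30.4] -89.7 0.0248 75 [ 0.6156 -0.2399]
blade line 0.08349624 -0.9965081 0.6160615 -0.17676994 -85.210434 -0.1115484037616412
-> 0.61 -0.2425 0.16 91.2
   [-0.068, -0.18, 0.05, 0.0, 0.0, 0.258]
   [-0.092, -0.17, 0.05, 0.0, 0.0, 0.258]
   [-0.114, -0.156, 0.05, 0.0, 0.0, 0.258]
   [-0.133, -0.139, 0.05, 0.0, 0.0, 0.258]
   [-0.151, -0.12, 0.05, 0.0, 0.0, 0.258]
   [-0.166, -0.098, 0.05, 0.0, 0.0, 0.258]
   [-0.177, -0.075, 0.05, 0.0, 0.0, 0.258]
   [-0.186, -0.051, 0.05, 0.0, 0.0, 0.258]
   [-0.191, -0.025, 0.05, 0.0, 0.0, 0.258]
   [-0.193, 0.001, 0.05, 0.0, 0.0, 0.258]
   [-0.191, 0.027, 0.05, 0.0, 0.0, 0.258]
```

```bash
python3 - <<'E'
from h import *
plan([(.616,-.241,.12,91,13)])
E
```

```text
-> 0.616 -0.241 0.12 91
   [-0.059, -0.152, 0.055, 0.0, 0.0, 0.219]
   [-0.076, -0.144, 0.055, 0.0, 0.0, 0.219]
   [-0.092, -0.135, 0.055, 0.0, 0.0, 0.219]
   [-0.107, -0.123, 0.055, 0.0, 0.0, 0.219]
   [-0.12, -0.11, 0.055, 0.0, 0.0, 0.219]
   [-0.132, -0.096, 0.055, 0.0, 0.0, 0.219]
   [-0.142, -0.08, 0.055, 0.0, 0.0, 0.219]
   [-0.15, -0.063, 0.055, 0.0, 0.0, 0.219]
   [-0.157, -0.046, 0.055, 0.0, 0.0, 0.219]
   [-0.161, -0.027, 0.055, 0.0, 0.0, 0.219]
   [-0.163, -0.009, 0.055, 0.0, 0.0, 0.219]
   [-0.163, 0.01, 0.055, 0.0, 0.0, 0.219]
   [-0.161, 0.028, 0.055, 0.0, 0.0, 0.219]
```

Emit:
servo_tool(
  series=[
    [[-0.059,-0.152,0,0,0,0.219,1],[-0.076,-0.144,0,0,0,0.219,1],[-0.092,-0.135,0,0,0,0.219,1],[-0.107,-0.123,0.04,0,0,0.219,1],[-0.12,-0.11,0.05,0,0,0.219,1],[-0.132,-0.096,0.06,0,0,0.219,1],[-0.142,-0.08,0.07,0,0,0.219,1],[-0.15,-0.063,0.08,0,0,0.219,1]],
  ],
)

```text
time_s: 17.73
position: [0.5534, -0.0473, 0.2211]
orientation: [-179.9, -0.1, 123.4]
force: [0.3, 0.5, -0.3]
grip_width: 0.999
finger_force: 0.0
```

Emit:
servo_tool(
  series=[
    [[-0.157,-0.046,0.08,0,0,0.219,1],[-0.161,-0.027,0.08,0,0,0.219,1],[-0.163,-0.009,0.085,0,0,0.219,1],[-0.163,0.01,0.085,0,0,0.219,1],[-0.161,0.028,0.085,0,0,0.219,1],[0,0,0,0,0,0,1],[0,0,0,0,0,0,1]],
  ],
)

```text
time_s: 18.6
position: [0.6142, -0.2401, 0.1184]
orientation: [-179.9, -0.1, 90.9]
force: [0.2, -0.1, 0.6]
grip_width: 1.0
finger_force: 0.0
```

```bash
python3 - <<'E'
from h import *
plan([(.616,-.241,.006,91,4)])
a,W=cam("top"); z=W[...,2]
hsv=cv2.cvtColor(a,cv2.COLOR_RGB2HSV); hue,s=hsv[...,0],hsv[...,1]
m=(hue>14)&(hue<28)&(s>110)&((z>.23)&(z<.26))
[print("top tin",*r) for r in rect(W,m)]
m=(np.abs(z-.08)<.012)&(W[...,1]>-.02)&(W[...,1]<.4)&(W[...,0]>.3)&(W[...,0]<.7)
[print(*r) for r in rect(W,m)]
c,Wb=cam("scene"); save("stack.png",c[80:280,130:430],2.5)
E
```

```text
-> 0.616 -0.241 0.006 91
   [-0.001, 0.002, 0.112, -0.001, -0.001, -0.001]
   [-0.001, 0.002, 0.112, -0.001, -0.001, -0.001]
   [-0.001, 0.002, 0.112, -0.001, -0.001, -0.001]
   [-0.001, 0.002, 0.112, -0.001, -0.001, -0.001]
top tin [ 64. 179.] [579.8 627.7  35.9  34.9] -3.0 0.2552 95 [0.5776 0.6242]
top tin [184. 218.] [456.3 265.  100.2  64.3] -3.7 0.2444 720 [0.4554 0.2638]
[218. 206.] [506.2 194.3 301.5 240.8] 87.0 0.0794 4622 [0.5175 0.1771]
```

View pics/stack.png

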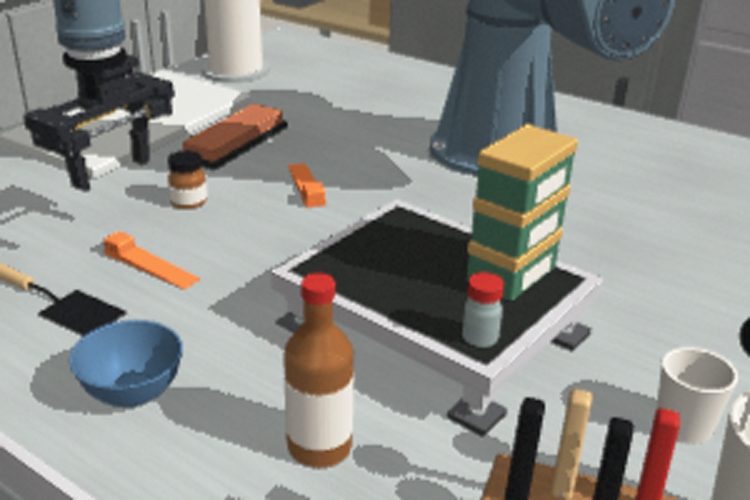

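The column of three is square (crop 525,210) and the riser hasn't moved. The gripper is above the wedge heel (118,243). Descending to grip it.

Emit:
servo_tool(
  series=[
    [[0,0.003,0.11,0,0,0,1],[0,0.003,0.14,0,0,0,1],[0,0,0.1,0,0,0,1],[0,0,0.06,0,0,0,1],[0,0,0.02,0,0,0,1],[0,0,0.01,0,0,0,1],[0,0,0,0,0,0,1]],
  ],
)

```text
time_s: 19.58
position: [0.6174, -0.2414, 0.0109]
orientation: [179.9, 0.0, 90.8]
force: [0.3, 0.2, 0.6]
grip_width: 0.998
finger_force: 0.0
```

Emit:
servo_tool(
  series=[
    [[0,0,0.024,0,0,0,1],[0,0,0,0,0,0,1],[0,0,0,0,0,0,-1],[0,0,0,0,0,0,-1],[0,0,0,0,0,0,-1],[0,0,0,0,0,0,-1],[0,0,0,0,0,0,-1]],
  ],
  newtons=30,
)

```text
time_s: 20.45
position: [0.6168, -0.2411, 0.004]
orientation: [180.0, -0.0, 90.8]
force: [0.3, 0.3, -0.8]
grip_width: 0.456
finger_force: 0.0
```

Emit:
servo_tool(
  series=[
    [[0,0,0,0,0,0,-1],[0,0,0,0,0,0,-1],[0,0,0,0,0,0,-1],[0,0,0,0,0,0,-1]],
  ],
)

```text
time_s: 20.95
position: [0.6168, -0.2411, 0.004]
orientation: [180.0, 0.0, 90.8]
force: [-0.6, -0.8, 0.1]
grip_width: 0.335
finger_force: 30.0
```

```bash
python3 - <<'E'
from h import *
o=env.observe(); print(o["position"],o["orientation"],o["grip_width"],o["finger_force"],o["force"])
# riser frame
rc=np.array([.5062,.1943]); th=np.radians(-3.1)
Rr=np.array([[np.cos(th),-np.sin(th)],[np.sin(th),np.cos(th)]])
f=rc+Rr@[.0955,-.1255]; print("foot",f)
for y in (-.29,-.25,-.23,-.212): print(y,rc+Rr@[.0955,y])
plan([(o["position"][0],o["position"][1],.014,90.8,1),(*(rc+Rr@[.0955,-.30]),.014,86.9,4)])
E
```

```text
[ 0.61681613 -0.24109323  0.0039894 ] [1.79995958e+02 1.51927834e-03 9.08156208e+01] 0.33520473549408286 29.99993816949427 [-0.62551642 -0.80319251  0.13524734]
foot [0.59477336 0.06381912]
-0.29 [ 0.5858774  -0.10044016]
-0.25 [ 0.58804055 -0.06049869]
-0.23 [ 0.58912213 -0.04052796]
-0.212 [ 0.59009554 -0.0225543 ]
-> 0.6168161272913281 -0.241093225090225 0.014 90.8
   [0.0, 0.0, -0.04, 0.0, 0.0, 0.001]
-> 0.5853366081207206 -0.1104255277379095 0.014 86.9
   [0.131, -0.03, 0.0, 0.0, 0.0, 0.033]
   [0.131, -0.032, 0.0, 0.0, 0.0, 0.033]
   [0.13, -0.034, 0.0, 0.0, 0.0, 0.033]
   [0.129, -0.036, 0.0, 0.0, 0.0, 0.033]
```

Emit:
servo_tool(
  series=[
    [[0,0,-0.024,0,0,0,-1],[0.06,-0.016,0,0,0,0.022,-1],[0.1,-0.025,0,0,0,0.022,-1],[0.12,-0.03,0,0,0,0.022,-1],[0.12,-0.032,0,0,0,0.022,-1],[0.08,-0.02,0,0,0,0.022,-1],[0.04,-0.01,0,0,0,0.022,-1],[0,0,0,0,0,0,-1]],
  ],
)

```text
time_s: 21.95
position: [0.5851, -0.1099, 0.0101]
orientation: [-180.0, 0.0, 86.9]
force: [-0.7, -0.4, -0.9]
grip_width: 0.338
finger_force: 30.0
```

```bash
python3 - <<'E'
from h import *
o=env.observe(); print(o["position"],o["force"],o["finger_force"])
plan([(.5853,-.1104,.0045,86.9,2)])
a,W=cam("top"); b,Wb=cam("scene")
hsv=cv2.cvtColor(a,cv2.COLOR_RGB2HSV); m=(hsv[...,0]>4)&(hsv[...,0]<14)&(hsv[...,1]>180)&(W[...,0]>.45)&(W[...,1]<.1)
[print(*r) for r in rect(W,m)]
m&=W[...,2]<.02; q=W[m]; print(q[:,1].max(), np.polyfit(q[:,1],q[:,0],1))
# height profile
for y0 in np.arange(-.09,.03,.02):
    k=(q[:,1]>y0)&(q[:,1]<y0+.02); print(round(y0+.01,3),q[k].mean(0).round(4),k.sum())
E
```

```text
[ 0.58505119 -0.10988796  0.01005886] [-0.72262565 -0.38096623 -0.87146784] 30.000004582107067
-> 0.5853 -0.1104 0.0045 86.9
   [-0.001, 0.001, 0.011, 0.0, 0.0, 0.0]
   [-0.001, 0.001, 0.011, 0.0, 0.0, 0.0]
[271. 188.] [589.7 -10.3  57.4  24. ] 88.5 0.0106 111 [ 0.5901 -0.0083]
0.018647986484397687 [-7.78806661e-05  5.90136631e-01]
-0.08 [nan nan nan] 0
-0.06 [nan nan nan] 0
-0.04 [ 0.5928 -0.0342  0.0118] 12
-0.02 [ 0.5897 -0.0194  0.0111] 41
0.0 [5.898e-01 2.000e-04 1.020e-02] 36
0.02 [0.5902 0.0148 0.0104] 21<stdin>:10: RuntimeWarning: Mean of empty slice.
  ret = um.true_divide(
```

Emit:
servo_tool(
  series=[
    [[0,0.004,0.012,0,0,0,-1],[0,0,0.008,0,0,0,-1],[0,0,0.003,0,0,0,-1],[0,0,0,0,0,0,-1]],
  ],
)

```text
time_s: 22.55
position: [0.5861, -0.1109, 0.0041]
orientation: [-180.0, -0.0, 86.8]
force: [-0.2, 0.4, -0.9]
grip_width: 0.341
finger_force: 30.0
```

Emit:
servo_tool(
  series=[
    [[0.02,0,0,0,0,0,-1],[0.02,0,0,0,0,0,-1],[0.02,0,0,0,0,0,-1],[0.02,0,0,0,0,0,-1],[0.02,0,0,0,0,0,-1],[0.02,0,0,0,0,0,-1],[0.02,0,0,0,0,0,-1],[0.01,0,0,0,0,0,-1]],
  ],
)

```text
time_s: 23.55
position: [0.5882, -0.0729, 0.0042]
orientation: [-180.0, -0.0, 86.9]
force: [0.1, -0.7, 0.3]
grip_width: 0.341
finger_force: 30.0
```

Emit:
servo_tool(
  series=[
    [[0.01,0,0,0,0,0,-1],[0.01,0,0,0,0,0,-1],[0.005,0,0,0,0,0,-1],[0,0,0,0,0,0,-1]],
  ],
)

```text
time_s: 24.05
position: [0.5886, -0.067, 0.0042]
orientation: [180.0, 0.0, 86.9]
force: [-0.6, -0.1, -0.3]
grip_width: 0.338
finger_force: 30.0
```

```bash
python3 - <<'E'
from h import *
from h import env
import time
print(env.observe()["position"], env.observe()["force"])
b,Wb=cam("scene"); o=env.observe(); print(o["force"],o["ft_torque"])
w,Ww=cam("wrist"); 
save("slide.png",np.hstack([cv2.resize(b[150:250,170:290],(480,400)),cv2.resize(w,(320,400))]))
E
```

```text
[ 0.58861214 -0.06702951  0.00423677] [-0.58532199 -0.05773988 -0.25115296]
[-0.28661627  0.3380645  -1.3666631 ] [-0.0645455   0.02818539 -0.01609345]
```

View pics/slide.png

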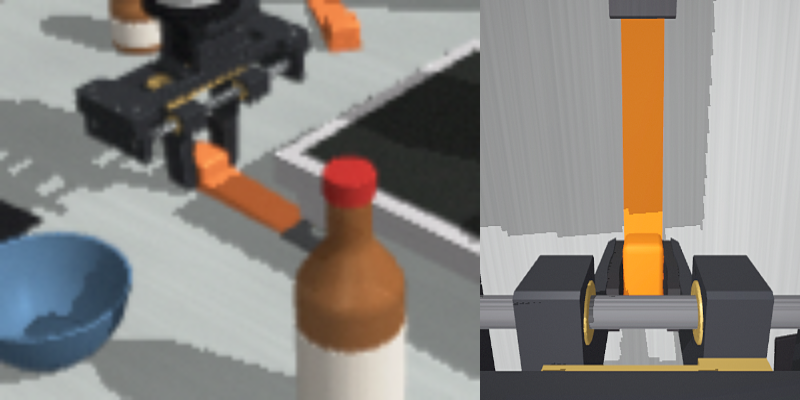

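The wrist view shows the wedge (622–664 px) centred under the dark foot plate (610–677 px, row 10). Now advancing in small steps while watching the drag.

Emit:
servo_tool(
  series=[
    [[0.008,0,0,0,0,0,-1],[0.008,0,0,0,0,0,-1],[0.008,0,0,0,0,0,-1],[0,0,0,0,0,0,-1]],
  ],
)

```text
time_s: 24.65
position: [0.5889, -0.0609, 0.0042]
orientation: [-180.0, -0.0, 86.9]
force: [-0.0, 0.1, -0.3]
grip_width: 0.337
finger_force: 30.0
```

Emit:
servo_tool(
  series=[
    [[0.006,0,0,0,0,0,-1],[0.006,0,0,0,0,0,-1],[0,0,0,0,0,0,-1]],
  ],
)

```text
time_s: 25.02
position: [0.589, -0.0579, 0.0042]
orientation: [-180.0, -0.0, 86.9]
force: [0.4, -0.8, -0.2]
grip_width: 0.335
finger_force: 30.0
```

Emit:
servo_tool(
  series=[
    [[0.004,0,0,0,0,0,-1],[0.004,0,0,0,0,0,-1],[0,0,0,0,0,0,-1]],
  ],
)

```text
time_s: 25.4
position: [0.5893, -0.0565, 0.0043]
orientation: [180.0, 0.0, 86.9]
force: [-0.6, -3.8, -1.2]
grip_width: 0.335
finger_force: 30.0
```

Emit:
servo_tool(
  series=[
    [[0.004,0,0,0,0,0,-1],[0.004,0,0,0,0,0,-1],[0,0,0,0,0,0,-1]],
  ],
)

```text
time_s: 25.78
position: [0.5894, -0.0553, 0.0043]
orientation: [180.0, 0.1, 86.9]
force: [-1.3, -7.9, -1.8]
grip_width: 0.335
finger_force: 30.0
```

Emit:
servo_tool(
  series=[
    [[0,0,0,0,0,0,-1],[0,0,0,0,0,0,-1],[0,0,0,0,0,0,-1],[0,0,0,0,0,0,-1]],
  ],
)

```text
time_s: 26.28
position: [0.5894, -0.0553, 0.0043]
orientation: [180.0, 0.1, 86.8]
force: [-0.4, -7.4, -1.9]
grip_width: 0.338
finger_force: 30.0
```

```bash
python3 - <<'E'
from h import *
a,W=cam("top"); z=W[...,2]
hsv=cv2.cvtColor(a,cv2.COLOR_RGB2HSV); hue,s=hsv[...,0],hsv[...,1]
m=(hue>14)&(hue<28)&(s>110)&((z>.23)&(z<.26))&(W[...,1]<.5)
[print("top tin",*r) for r in rect(W,m)]
m=(np.abs(z-.08)<.012)&(W[...,1]>-.02)&(W[...,1]<.4)&(W[...,0]>.3)&(W[...,0]<.7)
[print(*r) for r in rect(W,m)]
q=W[m&(abs(z-.08)<.006)]; A=np.c_[q[:,:2],np.ones(len(q))]; print("tilt",np.linalg.lstsq(A,q[:,2],rcond=None)[0])
d=np.load("a.npz")["Wa"]; q=d[(abs(d[...,2]-.08)<.006)&(d[...,1]>-.02)&(d[...,1]<.4)&(d[...,0]>.3)&(d[...,0]<.7)]; A=np.c_[q[:,:2],np.ones(len(q))]; print("tilt0",np.linalg.lstsq(A,q[:,2],rcond=None)[0])
o=env.observe(); print(o["position"],o["force"],o["finger_force"],o["time_s"])
E
```

```text
top tin [184. 218.] [456.6 265.  100.4  64. ] -2.9 0.244 719 [0.4553 0.2638]
[217. 207.] [506.1 194.3 301.  241.3] 86.8 0.0793 4736 [0.5133 0.181 ]
tilt [ 0.00019103 -0.00082112  0.0796092 ]
tilt0 [-4.11887126e-05 -3.21591237e-04  7.96330759e-02]
[ 0.58942312 -0.05534053  0.00425988] [ 0.08467717 -7.12468717 -1.36454603] 29.99962535686791 26.325
```

```bash
python3 -c "
from workcell import env
print(env.close_job()); o=env.observe(); print(o['force'],o['finger_force'])"
```

```text
the job is handed in; nothing more can be done
None
the job is handed in; nothing more can be done
```

I've handed the job in: both loose tins are stacked squarely on the base tin and let go. The wedge is still gripped at 30 N under the middle of the short foot, dragging at a steady 7 N or so, and the riser hasn't measurably moved or tilted. No verdict came back.

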